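# Load the tall sample bottle into the water analyser

## Robot

A 6-joint arm with a two-finger parallel gripper is mounted at the origin on the work surface. World frame = base frame: x ahead of the robot, y to its left, z up, the work surface at z = 0. Lengths are in m, angles in degrees, forces in N, time in s.
With the tool pointing down it reaches from about 0.4 to 0.825 m from the base axis. Payload 7 kg.
Tool frame: the origin (TCP) lies midway between the tips of the shut fingers; the grasp point (between the pads) lies r.grip_depth behind it (r.grip_depth is the distance from the TCP to the grasp point, in m); z points along the fingers, y is the direction in which the jaws open and shut (so a half turn about z gives the same grasp; the last joint's range is limited). The gripper opens to 88 mm and grips with 3 to 60 N. Pads are 19 mm wide; open, the fingers measure 130 mm over their backs; the gripper's body (78 mm by 193 mm) begins 47 mm behind the grasp point.
Start: joints at [-59.295, 20.546, 0.682, 0, -70.136, -16.507], TCP at [0.166, -0.654, 0.227] pointing down, gripper open.
Joint ranges: [-176.03, 176.03], [-82.01, 121.73], [-58.28, 71.71], [-173.87, 95.51], [-174.79, -0.11], [-173.66, 173.66]. Speed limits (degrees/s): [136.94, 136.94, 172.46, 180, 180, 180].

## Interface

Orientations are given as [roll, pitch, yaw] about the fixed x, y, z axes, in that order (R = Rz(yaw) Ry(pitch) Rx(roll)).
In Python, from plant import r, imaging, close_job gives the robot as it stands.
- The arm moves only by the tool step_arm, never from a script. Its argument "commands" is a list of rows, each a list of 2 entries, a list of its own where there are three numbers: the shift along the tool's x, y, z in mm, then the turn about the tool's z in degrees. In form: [[[x, y, z], twist], ...]. A call has 1 to 20 rows; each row shifts and turns the commanded pose from where the row before left it, along the tool's axes as they then stand; what a row does not reach is not made up. A row lasts 1/8 s, in which the tool goes at most 62.5 mm and 10.7 degrees, less where a joint would pass 70% of its speed; a pose out of reach is approached as far as the arm can. A call with a gripper value outside its range is refused whole. "gripper" is the closure, from 0 (fully open) to 1 (shut), set as the call begins (left out, the last holds). The fingers move at their own pace and stop on an object; "grip_force" is the grip in N (left out, the last holds). Time passes only in rows, so rows that do not move let the fingers close. It gives the time, the measured TCP pose, the force and the opening at its end, in the units of the state.
- r.get_state(): the state, without advancing time (a new reading comes with each control period).
- imaging.capture(name): name is "side" or "top"; returns a dict with "img" (420x560x3 uint8, red, green, blue), "z_map" (420x560 float32, m along the optical axis (not along the pixel's ray), 0 where there is no reading), "vfov" (degrees; the focal length in pixels is half the picture's height over the tangent of half this angle, whatever the lens; pixels are square), "cx", "cy" (the principal point, pixels), "extrinsics" (4x4, takes a point from camera to world coordinates). Camera axes: x right, y down, z forward; pixel columns grow to the right and rows downward; lengths in m; the calibration is good to about 2 mm. A picture is of the moment at which its call begins.
- close_job(): hands the job in, once; it reports no verdict.
The state is a dict: "time_s": time; "joints": joint angles; "qd": joint speeds; "joint_torque": joint torques, N m; "tcp_pos": TCP position; "eef_rot": TCP orientation; "contact_force": force on the tool from outside, world axes, zero at the start; "moment": the same for the moment, N m; "gripper_width": finger opening in m.
Only numpy, scipy, OpenCV 4.12 (cv2) and the standard library are available. Lean on these libraries where they do the work, as an engineer would, in place of code of your own. Each camera call takes 0.05 s, during which the arm holds its last target.

## Task

Pick up the tall slim brown-glass sample bottle and stand it upright on the seat of the round sample well on top of the analyser, then let go. The glass is thin and the well's spring seat is delicate: hold the bottle with a light grip and set it down softly, without dropping it in or knocking it on the well. Leave the other two brown bottles standing where they are.

Things in the scene. Friction and masses are not known exactly. Their poses are not given: they have to be found in the camera images.
- tall_center (a point): Centre (half-way up) of the bottle to move: closed round brown-glass bottle, white cap, the tallest and slimmest of three, loose on the bench. 38 mm in diameter, 110 mm high (straight wall up to 80 mm, 27 mm cap above 94 mm), 0.14 kg; bottom 55 mm below this point; z is its axis. The glass breaks if fingers press over 50 N on each side; a grip of 20 to 30 N is plenty.
- well (a point): Centre of the top of the seat in the sample well (black collar on the flat top of the analyser, a fixed white instrument 220 x 220 mm, 85 mm high), 92 mm above the bench. Collar: 62 mm inside, 76 outside, rim 13 mm above the seat. Seat: grey disc on a soft spring (0.6 N/mm, 6 mm travel, then a hard stop); the bottle sinks it 2 mm. Over 20 N on it, or a drop of over 10 mm, does damage.
- short_center (a point): Centre (half-way up) of the short brown bottle, same glass and cap: 38 mm in diameter, 60 mm high, loose. Not to be moved.
- wide_center (a point): Centre (half-way up) of the wide brown bottle, same glass and cap: 62 mm in diameter, 85 mm high, loose. Not to be moved.

How it is judged:
By the outcome, as a careful person would: the job done as asked, in the order asked, and still so for the second after the job is handed in, with the robot touching nothing.
It also fails if it takes over 40 s, if anything falls off the work surface, if the arm or the gripper's body presses on something with over 40 N, if the wrist force passes 120 N, or if a joint passes its speed limit or range.

## Working session

There is one attempt and no reset: what is moved stays moved. The work goes in short steps, Python scripts to look and compute and a tool call to move; the robot and the scene stay as the last step left them, time stands still between calls to the robot, and variables do not carry over. Pictures are saved under pics/ and viewed, and the job is handed in when it is done.

Besides the shell and the picture viewer there is one more tool, called as a command line: name --argument value ..., lists and objects as JSON in quotes. step_arm: Moves the arm, as the interface text tells. Its arguments: {"type":"object","properties":{"commands":{"type":"array","items":{"type":"array"}},"gripper":{"type":"number"},"grip_force":{"type":"number"}},"required":["commands"]}

```bash
mkdir -p pics; cat > h.py <<'E'
import numpy as np,cv2
from plant import r,imaging,close_job
def cap(n,f):
    c=imaging.capture(n); cv2.imwrite('pics/'+f+'.png',c['img'][:,:,::-1]); np.savez(''+f+'.npz',**{k:np.array(c[k]) for k in c}); return c
def pt(c,u,v,z=None):
    f=210/np.tan(np.radians(float(c['vfov']))/2)
    d=c['z_map'][int(v),int(u)] if z is None else z
    p=np.array([(u-c['cx'])/f*d,(v-c['cy'])/f*d,d,1]); return (c['extrinsics']@p)[:3]
def cloud(c):
    f=210/np.tan(np.radians(float(c['vfov']))/2)
    v,u=np.mgrid[:420,:560]; d=c['z_map']
    P=np.stack([(u-c['cx'])/f*d,(v-c['cy'])/f*d,d,np.ones_like(d)],-1)
    return (P@c['extrinsics'].T)[...,:3]
E
python3 - <<'E'
from h import *
print(r.get_state(),r.grip_depth)
for n in('top','side'):
    c=cap(n,n+'1');print({k:c[k] for k in c if k not in('img','z_map')})
E
```

```text
{'time_s': 0.0, 'joints': array([-5.92952604e+01,  2.05923623e+01,  6.32298273e-01, -2.07792742e-02,
       -7.01357949e+01, -1.65065517e+01]), 'qd': array([-0.03820085, -0.02767847, -0.01055858,  0.01023249, -0.06856848,
       -0.0356172 ]), 'joint_torque': array([ 8.83466837e-04, -5.82719493e+01,  2.93070316e+01,  6.99725166e+00,
        7.11611530e-03, -1.54100935e-04]), 'tcp_pos': array([ 0.16540757, -0.65389924,  0.22559895]), 'eef_rot': array([ 1.79902541e+02, -8.51009322e-03, -1.65808882e+02]), 'contact_force': array([-0.37735569, -0.63098574, -0.63836886]), 'moment': array([0.03840183, 0.02060462, 0.0208489 ]), 'gripper_width': 0.08778294880868089} 0.0188
{'vfov': 53.5441808505783, 'cx': 272.9305348292492, 'cy': 212.12465837476546, 'extrinsics': array([[-0.00298595, -0.99348523,  0.11392178,  0.43906555],
       [-0.99996816,  0.00380944,  0.00701153,  0.03848174],
       [-0.00739983, -0.11389722, -0.99346498,  0.93603247],
       [ 0.        ,  0.        ,  0.        ,  1.        ]])}
{'vfov': 43.371150011142895, 'cx': 276.48226178053534, 'cy': 208.9028368024047, 'extrinsics': array([[-0.96290419, -0.1597493 ,  0.21747569,  0.31287012],
       [-0.268811  ,  0.49743026, -0.8248053 ,  0.95176496],
       [ 0.02358308, -0.85266834, -0.52192005,  0.69062602],
       [ 0.        ,  0.        ,  0.        ,  1.        ]])}
```

View pics/top1.png

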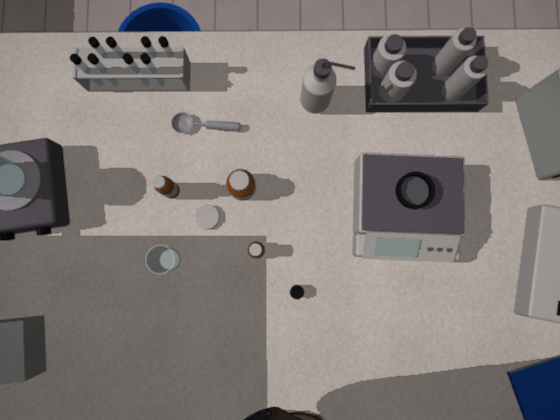

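View pics/side1.png

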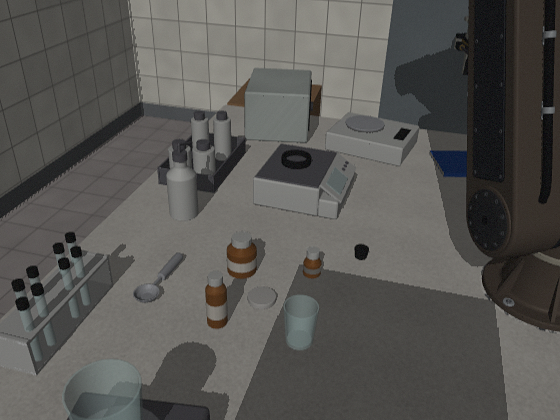

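The top view has the tall bottle at about (163,186), the wide one at (240,184), the short one at (256,250) and the well collar at (415,190). In the side view the tall bottle is at (216,300) and the collar at (296,158).

```bash
python3 - <<'E'
from h import *
def fit(P):
    A=np.c_[2*P[:,:2],np.ones(len(P))];s=np.linalg.lstsq(A,(P[:,:2]**2).sum(1),rcond=None)[0]
    return s[:2],np.sqrt(s[2]+s[:2]@s[:2])
for n,boxes in(('top1',{'tall':(145,170,185,203),'wide':(220,162,262,206),'short':(243,238,270,262),'well':(385,160,445,220)}),
 ('side1',{'tall':(198,268,236,334),'wide':(222,228,262,282),'short':(298,243,328,282),'well':(272,140,320,176)})):
    c=dict(np.load(n+'.npz'));X=cloud(c)
    for k,(a,b,d,e) in boxes.items():
        P=X[b:e,a:d].reshape(-1,3);P=P[np.isfinite(P).all(1)&(P[:,2]<.3)]
        print(n,k,'zpct',np.round(np.percentile(P[:,2],[1,10,50,90,99]),4))
        if k=='well':
            R=P[P[:,2]>.098]; print(' rim',len(R),R[:,:2].min(0),R[:,:2].max(0),R[:,2].max(),fit(R))
            ctr=(R[:,:2].min(0)+R[:,:2].max(0))/2
            S=P[np.hypot(*(P[:,:2]-ctr).T)<.022]; print(' seat z',np.median(S[:,2]))
        else:
            h=dict(tall=.11,wide=.085,short=.06)[k]
            T=P[P[:,2]>h-.005];print(' cap',len(T),T[:,:2].mean(0),T[:,:2].min(0),T[:,:2].max(0))
            B=P[(P[:,2]>.015)&(P[:,2]<h*.68)];
            if len(B)>10: print(' body',len(B),fit(B),B[:,:2].min(0),B[:,:2].max(0))
    i=cv2.imread('pics/'+n+'.png')
    a=[i[160:215,135:270],i[255:340,185:270]][n=='side1'];cv2.imwrite('pics/z_'+n+'.png',cv2.resize(a,None,fx=5,fy=5,interpolation=2))
    a=[i[150:270,345:475],i[130:220,240:360]][n=='side1'];cv2.imwrite('pics/w_'+n+'.png',cv2.resize(a,None,fx=4,fy=4,interpolation=2))
E
```

```text
top1 tall zpct [-0.0042 -0.0021  0.0008  0.1063  0.111 ]
 cap 138 [0.59633704 0.27672364] [0.58398448 0.26491359] [0.60863655 0.28919569]
 body 142 (array([0.59665994, 0.27749954]), np.float64(0.018887147652885274)) [0.57701878 0.25771579] [0.61038969 0.28747136]
top1 wide zpct [-0.0039 -0.0018  0.0014  0.0842  0.0871]
 cap 302 [0.6034146  0.11613779] [0.58328751 0.09614098] [0.62344729 0.13600366]
 body 190 (array([0.60308397, 0.11605348]), np.float64(0.02935399946509515)) [0.57241087 0.08555803] [0.63408744 0.14559212]
top1 short zpct [-0.0044 -0.002   0.0009  0.0593  0.0624]
 cap 122 [0.46063659 0.08341423] [0.44927364 0.07191519] [0.47240758 0.09519386]
 body 118 (array([0.46062418, 0.08354409]), np.float64(0.016604913948959698)) [0.44313579 0.06461583] [0.47803001 0.1014779 ]
top1 well zpct [0.0804 0.0821 0.0847 0.1018 0.1063]
 rim 424 [ 0.54161534 -0.28174375] [ 0.61593817 -0.20531239] 0.10872704534590572 (array([ 0.57867674, -0.24317741]), np.float64(0.03441520719102707))
 seat z 0.09148519082724477
side1 tall zpct [-0.0031 -0.0017  0.0012  0.0883  0.1104]
 cap 142 [0.59776755
[... 250 characters left out ...]
25 [0.60385288 0.12496252] [0.58534651 0.09597519] [0.62603905 0.27829127]
 body 546 (array([0.60516433, 0.11754313]), np.float64(0.02938663075626299)) [0.5736094  0.09912116] [0.6350033  0.14986026]
side1 short zpct [-0.0031 -0.0018  0.0009  0.0512  0.0606]
 cap 96 [0.46190272 0.08590176] [0.44937394 0.06924592] [0.4749585  0.09846997]
 body 224 (array([0.46182377, 0.08650985]), np.float64(0.015235264841858774)) [0.44309414 0.07766814] [0.48100325 0.10556093]
side1 well zpct [-0.0029  0.0005  0.0838  0.0998  0.1055]
 rim 212 [ 0.54301    -0.28322098] [ 0.61766548 -0.20138042] 0.10766924656130172 (array([ 0.58006519, -0.24172073]), np.float64(0.034817054349154365))
 seat z 0.0913329381680601
```

```bash
python3 - <<'E'
from h import *
c=dict(np.load('top1.npz'));X=cloud(c);z=X[...,2]
for y0 in np.arange(-.6,.5,.1):
    print(round(y0,1),[round(float(z[(X[...,1]>=y0)&(X[...,1]<y0+.1)&(X[...,0]>=x0)&(X[...,0]<x0+.1)&(c['z_map']>0)].max(initial=-1)),2) for x0 in np.arange(.2,.9,.1)])
E
```

```text
-0.6 [0.02, 0.07, 0.06, 0.06, 0.12, 0.15, 0.16]
-0.5 [0.02, 0.06, 0.06, 0.01, 0.01, 0.05, 0.05]
-0.4 [0.01, 0.01, 0.09, 0.09, 0.09, 0.05, 0.15]
-0.3 [0.01, 0.01, 0.09, 0.11, 0.11, 0.09, 0.12]
-0.2 [0.01, 0.01, 0.09, 0.09, 0.09, 0.05, 0.17]
-0.1 [0.01, 0.03, 0.0, 0.01, 0.01, 0.17, 0.19]
-0.0 [0.28, 0.03, 0.06, 0.09, 0.09, 0.0, 0.0]
0.1 [0.01, 0.01, 0.03, 0.09, 0.09, 0.02, 0.01]
0.2 [0.0, 0.01, 0.08, 0.11, 0.11, 0.02, 0.13]
0.3 [0.01, 0.01, 0.08, 0.0, 0.0, 0.01, 0.14]
0.4 [0.01, 0.0, 0.01, 0.01, 0.01, 0.0, 0.14]
```

View pics/z_side1.png

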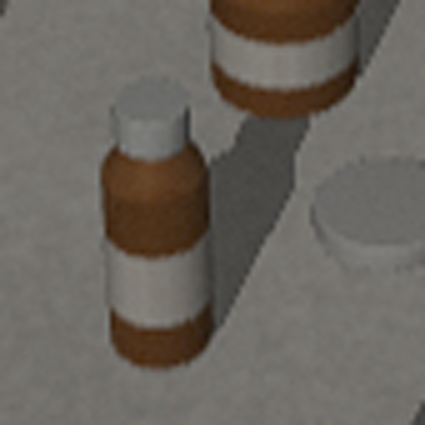

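View pics/w_top1.png

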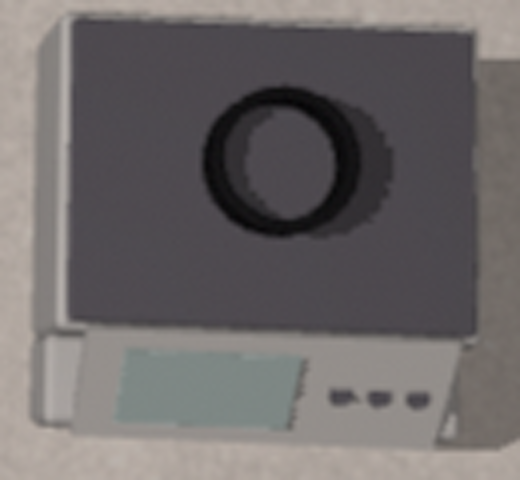

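The pictures confirm the tall bottle standing clear and the empty collar at crop (282,160). I'll square up the tool first, then travel out over the well and on to the bottle.

step_arm --commands '[[[0,0,0],7.1],[[0,0,0],7.1],[[-41,41,0],0],[[-41,41,0],0],[[-41,41,0],0],[[-41,41,0],0],[[-41,41,0],0],[[-41,41,0],0],[[-41,41,0],0],[[-41,41,0],0],[[-41,41,0],0],[[-41,41,0],0],[[0,0,0],0]]' --gripper 0 --grip_force 25

```text
time_s: 1.72
tcp_pos: [0.5777, -0.2415, 0.2255]
eef_rot: [180.0, -0.1, -179.8]
contact_force: [-0.4, 0.0, 0.5]
gripper_width: 0.0876
```

step_arm --commands '[[[-2,52,0],0],[[-2,52,0],0],[[-2,52,0],0],[[-2,52,0],0],[[-2,52,0],0],[[-2,52,0],0],[[-2,52,0],0],[[-2,52,0],0],[[-2,52,0],0],[[-2,51,0],0],[[0,0,0],0],[[0,0,0],0]]'

```text
time_s: 3.22
tcp_pos: [0.5953, 0.274, 0.2261]
eef_rot: [-180.0, -0.1, -180.0]
contact_force: [-0.5, 0.3, -0.4]
gripper_width: 0.0878
```

```bash
python3 - <<'E'
from h import *
print(r.get_state()['tcp_pos'])
c=cap('side','side2')
E
```

```text
[0.595257   0.2739586  0.22605794]
```

View pics/side2.png

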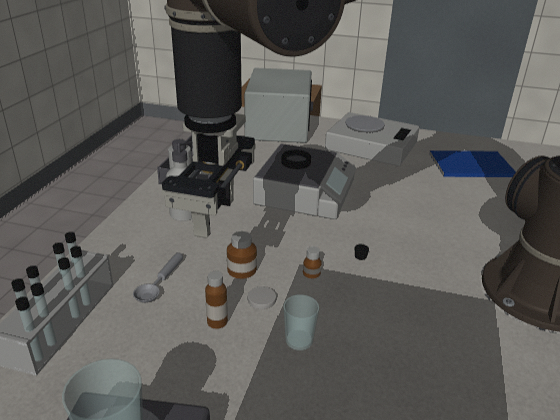

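The gripper is above the tall bottle (side view (216,300)), with the jaws along y, and nothing has been disturbed. Next I centre on it and descend, with the last part slower.

step_arm --commands '[[[-2,4,0],0],[[0,0,30],0],[[0,0,30],0],[[0,0,20],0],[[0,0,0],0],[[0,0,0],0]]'

```text
time_s: 4.03
tcp_pos: [0.5983, 0.2785, 0.1478]
eef_rot: [180.0, 0.1, 180.0]
contact_force: [0.6, -0.1, -0.1]
gripper_width: 0.0876
```

```bash
python3 - <<'E'
from h import *
for n in('top','side'):
    c=cap(n,n+'3');i=c['img'][:,:,::-1]
    a=i[120:260,100:280] if n=='top' else i[170:350,130:310]
    cv2.imwrite('pics/z3_'+n+'.png',cv2.resize(a,None,fx=3,fy=3,interpolation=2))
    if n=='side':
        X=cloud(c);P=X[170:350,130:310].reshape(-1,3)
        F=P[(P[:,2]>.14)&(P[:,2]<.175)&(abs(P[:,0]-.6)<.1)&(abs(P[:,1]-.28)<.12)]
        print(len(F),F.min(0),F.max(0),np.median(F,0))
E
```

```text
283 [0.58641154 0.21933885 0.14704472] [0.61103114 0.34164356 0.17494512] [0.59263302 0.3372758  0.16234434]
```

View pics/z3_side.png

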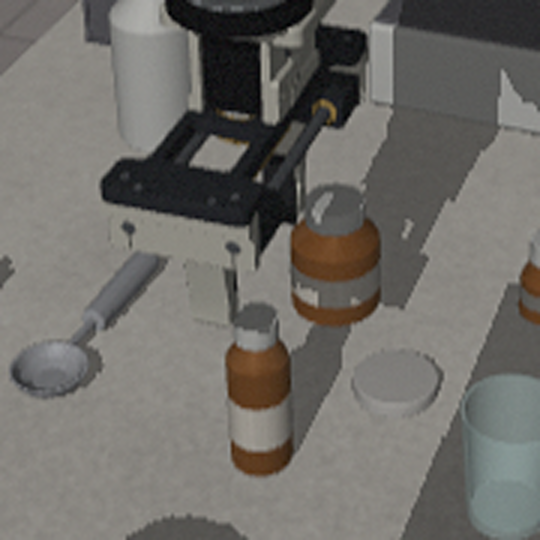

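The side view shows the finger directly above the bottle, with the finger centre at x ≈ 0.599. The 3D points agree with the TCP to about 1–2 mm.

step_arm --commands '[[[1,-1,20],0],[[0,0,20],0],[[0,0,20],0],[[0,0,20],0],[[0,0,18],0],[[0,0,0],0],[[0,0,0],0]]'

```text
time_s: 5.0
tcp_pos: [0.5971, 0.2779, 0.0494]
eef_rot: [180.0, 0.1, -180.0]
contact_force: [0.1, -0.7, 0.2]
gripper_width: 0.0875
```

```bash
python3 - <<'E'
from h import *
for n in('top','side'):
    c=cap(n,n+'4');i=c['img'][:,:,::-1]
    a=i[120:260,100:280] if n=='top' else i[200:350,130:310]
    cv2.imwrite('pics/z4_'+n+'.png',cv2.resize(a,None,fx=4,fy=4,interpolation=2))
E
```

```text
(no output)
```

View pics/z4_side.png

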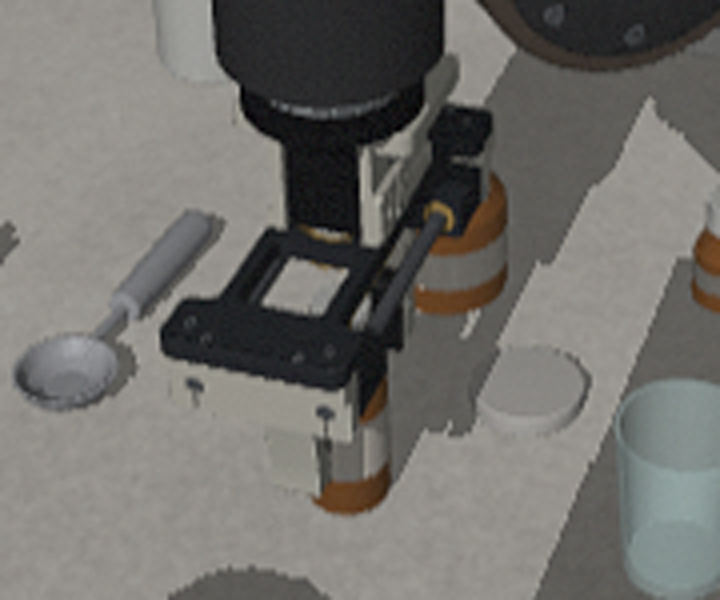

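The near finger's offset in the image matches the expected parallax. I close in two stages, lightly.

step_arm --commands '[[[0,0,0],0],[[0,0,0],0],[[0,0,0],0],[[0,0,0],0],[[0,0,0],0],[[0,0,0],0]]' --gripper 0.5 --grip_force 25

```text
time_s: 5.85
tcp_pos: [0.5966, 0.2776, 0.0485]
eef_rot: [-180.0, -0.0, 180.0]
contact_force: [0.4, -0.3, 0.1]
gripper_width: 0.0443
```

step_arm --commands '[[[0,0,0],0],[[0,0,0],0],[[0,0,0],0],[[0,0,0],0],[[0,0,0],0],[[0,0,0],0]]' --gripper 1 --grip_force 25

```text
time_s: 6.6
tcp_pos: [0.5966, 0.2776, 0.0485]
eef_rot: [180.0, -0.0, 180.0]
contact_force: [-0.7, -0.7, -0.1]
gripper_width: 0.0376
```

Gripped at 37.6 mm. I lift gently and check.

step_arm --commands '[[[0,0,-5],0],[[0,0,-10],0],[[0,0,-20],0],[[0,0,-30],0],[[0,0,-30],0],[[0,0,-30],0],[[0,0,-20],0],[[0,0,-10],0],[[0,0,0],0],[[0,0,0],0]]'

```text
time_s: 7.85
tcp_pos: [0.596, 0.2774, 0.2025]
eef_rot: [-180.0, -0.1, 180.0]
contact_force: [-1.1, -0.4, -0.9]
gripper_width: 0.0373
```

```bash
python3 - <<'E'
from h import *
print(r.get_state()['contact_force'],r.get_state()['tcp_pos'])
c=cap('side','side5');i=c['img'][:,:,::-1]
cv2.imwrite('pics/z5.png',cv2.resize(i[150:350,130:330],None,fx=3,fy=3,interpolation=2))
X=cloud(c);I=c['img'].astype(int)
m=(abs(X[...,0]-.597)<.03)&(abs(X[...,1]-.2775)<.03)&(X[...,2]>.08)&(X[...,2]<.19)
print(X[m].min(0),X[m].max(0))
for a in np.arange(.1,.18,.01):
    q=m&(X[...,2]>a)&(X[...,2]<a+.01)
    if q.any(): print(round(a,2),q.sum(),X[q][:,:2].min(0),X[q][:,:2].max(0))
E
```

```text
[-1.14971149 -0.35635615 -0.85337083] [0.59604574 0.27735011 0.20253511]
[0.57865713 0.26911933 0.15259664] [0.61553991 0.29875755 0.18999561]
0.15 66 [0.57949536 0.27216472] [0.61481783 0.2980936 ]
0.16 108 [0.57889361 0.26911933] [0.61353476 0.2984027 ]
0.17 102 [0.57891171 0.27715886] [0.61553991 0.29776903]
```

View pics/z5.png

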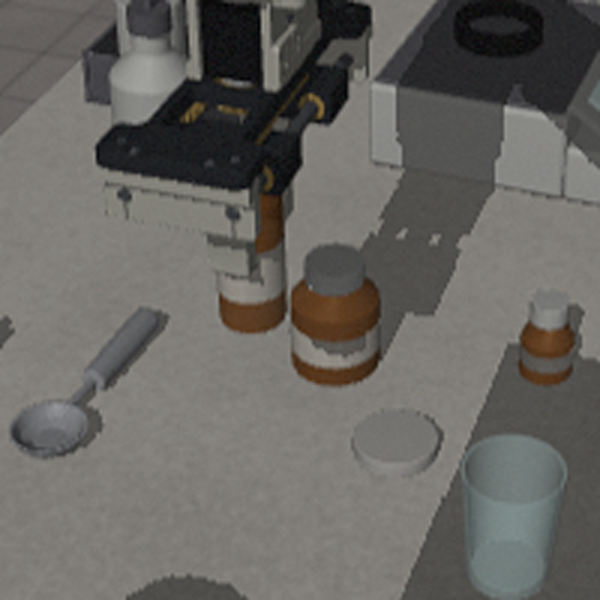

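The bottle is held upright, with its bottom at about z 0.153 (crop (252,325)) and both other bottles still standing. Now across to above the well.

step_arm --commands '[[[0,-10,0],0],[[1,-20,0],0],[[1,-35,0],0],[[2,-40,0],0],[[2,-40,0],0],[[2,-40,0],0],[[2,-40,0],0],[[2,-40,0],0],[[1,-40,0],0],[[1,-40,0],0],[[1,-40,0],0],[[1,-40,0],0],[[1,-40,0],0],[[0,-30,0],0],[[0,-15,0],0],[[0,-10,0],0],[[0,0,0],0],[[0,0,0],0],[[0,0,0],0]]'

```text
time_s: 10.28
tcp_pos: [0.5797, -0.2416, 0.2036]
eef_rot: [180.0, 0.0, -179.9]
contact_force: [0.8, 0.2, -0.9]
gripper_width: 0.0374
```

```bash
python3 - <<'E'
from h import *
print(r.get_state()['contact_force'],r.get_state()['tcp_pos'])
c=cap('side','side6');i=c['img'][:,:,::-1]
cv2.imwrite('pics/z6.png',cv2.resize(i[70:220,210:390],None,fx=4,fy=4,interpolation=2))
X=cloud(c)
m=(abs(X[...,0]-.579)<.03)&(abs(X[...,1]+.2425)<.03)&(X[...,2]>.125)&(X[...,2]<.19)
print(X[m].min(0),X[m].max(0))
E
```

```text
[ 0.78612764  0.20006383 -0.86825076] [ 0.57969291 -0.24160059  0.20364508]
[ 0.56202057 -0.2481964   0.15451987] [ 0.60046807 -0.22000602  0.18994767]
```

View pics/z6.png

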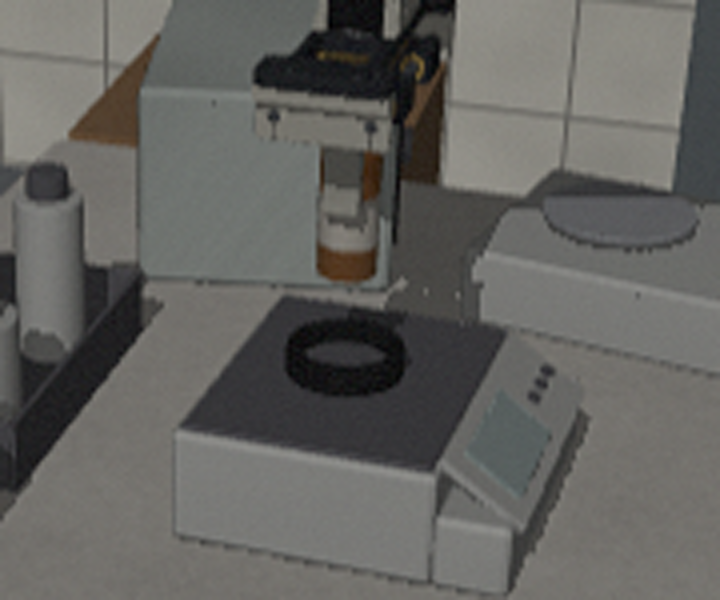

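The bottle hangs centred over the collar (crop (345,350)). In the same camera's points, bottle x is 0.581 against the collar's 0.580. I go down to about 5 mm above the seat, then re-check.

step_arm --commands '[[[0,-1,10],0],[[0,0,12],0],[[0,0,10],0],[[0,0,8],0],[[0,0,6],0],[[0,0,5],0],[[0,0,4],0],[[0,0,2],0],[[0,0,0],0],[[0,0,0],0],[[0,0,0],0]]'

```text
time_s: 11.7
tcp_pos: [0.5797, -0.2434, 0.1468]
eef_rot: [-180.0, 0.0, 180.0]
contact_force: [0.1, 0.0, -1.1]
gripper_width: 0.0371
```

```bash
python3 - <<'E'
from h import *
for k in range(3): s=r.get_state();print(s['contact_force'],s['tcp_pos'])
c=cap('side','side7');i=c['img'][:,:,::-1]
cv2.imwrite('pics/z7.png',cv2.resize(i[90:210,230:370],None,fx=5,fy=5,interpolation=2))
E
```

```text
[ 0.07052529  0.01135008 -1.07821696] [ 0.5796579  -0.24339849  0.14678702]
[ 0.07052529  0.01135008 -1.07821696] [ 0.5796579  -0.24339849  0.14678702]
[ 0.07052529  0.01135008 -1.07821696] [ 0.5796579  -0.24339849  0.14678702]
```

View pics/z7.png

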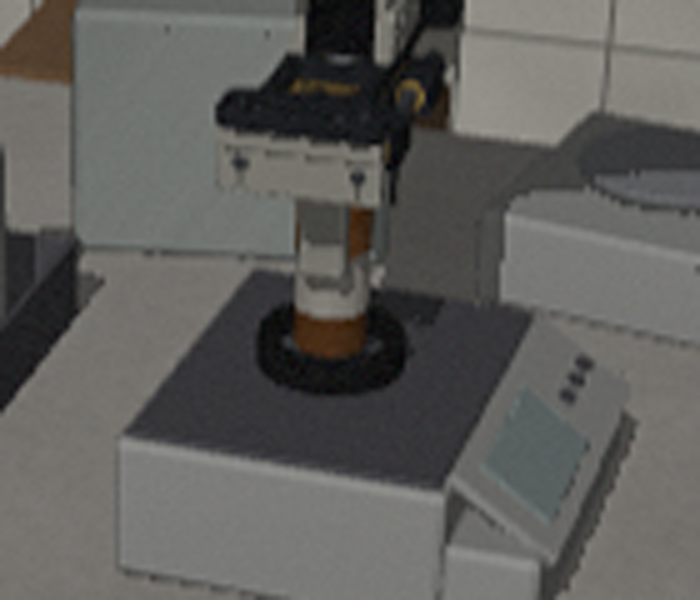

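Inside the collar and centred (bottle 294–366, ring 258–406 px). Now I go down slowly in short calls, watching the force.

step_arm --commands '[[[0,0,1],0],[[0,0,1],0],[[0,0,1],0],[[0,0,1],0],[[0,0,1],0],[[0,0,1],0],[[0,0,0],0],[[0,0,0],0],[[0,0,0],0]]'

```text
time_s: 12.88
tcp_pos: [0.5796, -0.2434, 0.1406]
eef_rot: [-180.0, 0.0, 180.0]
contact_force: [0.2, 0.3, -1.1]
gripper_width: 0.0375
```

step_arm --commands '[[[0,0,0.5],0],[[0,0,0.5],0],[[0,0,0],0],[[0,0,0],0],[[0,0,0],0]]'

```text
time_s: 13.5
tcp_pos: [0.5796, -0.2434, 0.1396]
eef_rot: [-180.0, 0.0, 180.0]
contact_force: [0.4, 0.2, -0.5]
gripper_width: 0.0376
```

step_arm --commands '[[[0,0,0.5],0],[[0,0,0.5],0],[[0,0,0],0],[[0,0,0],0],[[0,0,0],0]]'

```text
time_s: 14.12
tcp_pos: [0.5796, -0.2434, 0.1386]
eef_rot: [-180.0, 0.0, -180.0]
contact_force: [0.7, -0.3, -0.2]
gripper_width: 0.0375
```

step_arm --commands '[[[0,0,0.5],0],[[0,0,0],0],[[0,0,0],0],[[0,0,0],0],[[0,0,0],0]]'

```text
time_s: 14.75
tcp_pos: [0.5796, -0.2434, 0.138]
eef_rot: [-180.0, 0.0, 180.0]
contact_force: [0.9, 0.0, -0.5]
gripper_width: 0.0375
```

```bash
python3 - <<'E'
from h import *
c=cap('side','side8');i=c['img'][:,:,::-1]
s=r.get_state();print(s['contact_force'],s['moment'],s['tcp_pos'])
cv2.imwrite('pics/z8.png',cv2.resize(i[90:210,230:370],None,fx=5,fy=5,interpolation=2))
E
```

```text
[ 1.0315055   0.19404753 -0.14145778] [ 0.00904323 -0.12265735  0.01340899] [ 0.57958732 -0.24337711  0.13807602]
```

View pics/z8.png

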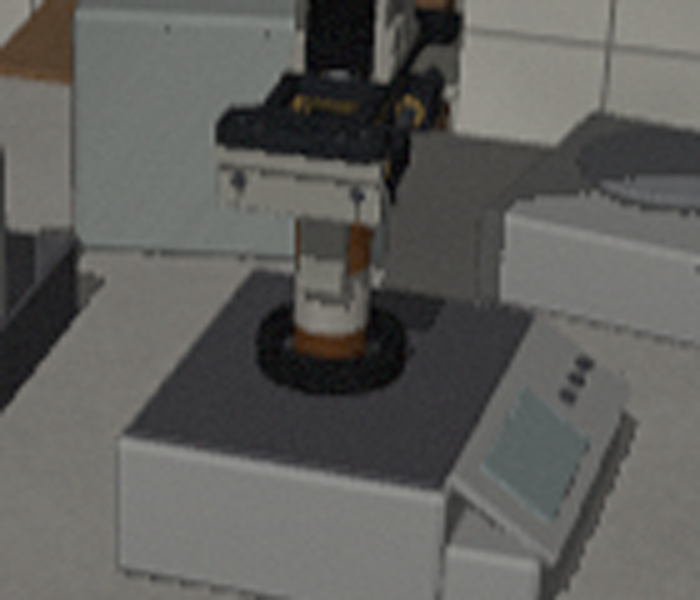

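step_arm --commands '[[[0,0,0],0],[[0,0,0],0]]'

```text
time_s: 15.05
tcp_pos: [0.5796, -0.2434, 0.1381]
eef_rot: [-180.0, 0.0, 180.0]
contact_force: [0.8, 0.8, -0.7]
gripper_width: 0.0369
```

step_arm --commands '[[[0,0,0],0],[[0,0,0],0]]'

```text
time_s: 15.3
tcp_pos: [0.5796, -0.2434, 0.138]
eef_rot: [-180.0, 0.0, 180.0]
contact_force: [0.3, 0.0, -0.8]
gripper_width: 0.0373
```

The force is noisy and only partly unloaded, so I go 1 mm further. That is still well under the 20 N limit and within the spring's travel.

step_arm --commands '[[[0,0,0.5],0],[[0,0,0.5],0],[[0,0,0],0],[[0,0,0],0],[[0,0,0],0]]'

```text
time_s: 15.92
tcp_pos: [0.5796, -0.2434, 0.1371]
eef_rot: [-180.0, 0.0, 180.0]
contact_force: [-0.5, -0.5, 0.7]
gripper_width: 0.0371
```

step_arm --commands '[[[0,0,0],0],[[0,0,0],0]]'

```text
time_s: 16.18
tcp_pos: [0.5795, -0.2434, 0.1371]
eef_rot: [-180.0, 0.0, 180.0]
contact_force: [0.5, -1.3, 1.1]
gripper_width: 0.0373
```

step_arm --commands '[[[0,0,0],0],[[0,0,0],0]]'

```text
time_s: 16.42
tcp_pos: [0.5796, -0.2434, 0.1371]
eef_rot: [-180.0, 0.0, 180.0]
contact_force: [0.2, -1.0, 0.1]
gripper_width: 0.0376
```

The seat now carries the weight: Fz went from about −1 to about +0.6 N. Release gently.

step_arm --commands '[[[0,0,0],0],[[0,0,0],0],[[0,0,0],0],[[0,0,0],0]]' --gripper 0.45 --grip_force 10

```text
time_s: 16.92
tcp_pos: [0.5795, -0.2434, 0.137]
eef_rot: [180.0, -0.0, 180.0]
contact_force: [-0.1, 0.3, 0.6]
gripper_width: 0.0483
```

step_arm --commands '[[[0,0,0],0],[[0,0,0],0],[[0,0,0],0],[[0,0,0],0],[[0,0,0],0],[[0,0,0],0]]' --gripper 0

```text
time_s: 17.68
tcp_pos: [0.5795, -0.2434, 0.1371]
eef_rot: [180.0, -0.0, 180.0]
contact_force: [0.0, -0.4, 0.1]
gripper_width: 0.0872
```

```bash
python3 - <<'E'
from h import *
c=cap('side','side9');i=c['img'][:,:,::-1]
cv2.imwrite('pics/z9.png',cv2.resize(i[90:210,230:370],None,fx=5,fy=5,interpolation=2))
E
```

```text
(no output)
```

View pics/z9.png

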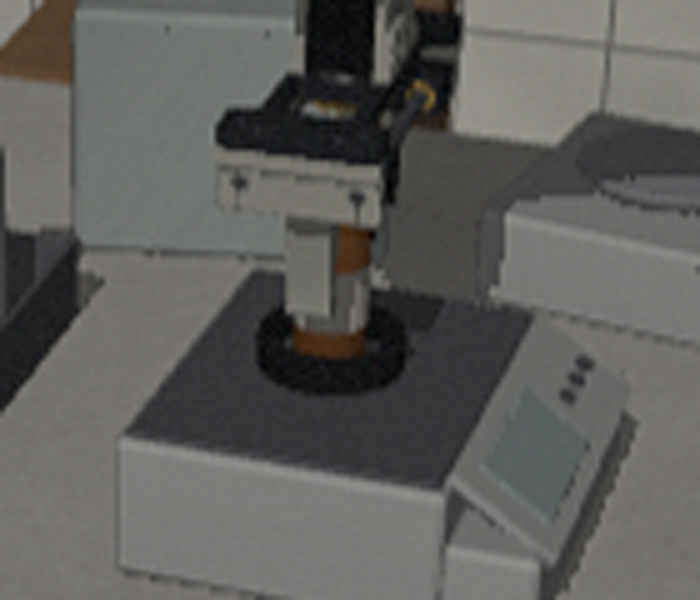

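The jaws are open and the bottle stands free and upright. I retreat straight up, then sideways so the top camera has a clear view.

step_arm --commands '[[[0,0,-5],0],[[0,0,-10],0],[[0,0,-20],0],[[0,0,-30],0],[[0,0,-30],0],[[0,0,-30],0],[[0,0,-20],0],[[20,0,0],0],[[20,30,0],0],[[20,40,0],0],[[20,40,0],0],[[0,40,0],0],[[0,30,0],0],[[0,20,0],0],[[0,0,0],0],[[0,0,0],0]]'

```text
time_s: 19.73
tcp_pos: [0.4996, -0.0436, 0.2826]
eef_rot: [180.0, 0.0, -180.0]
contact_force: [0.1, 0.3, -0.1]
gripper_width: 0.0878
```

```bash
python3 - <<'E'
from h import *
c=cap('side','side10');t=cap('top','top10')
s=r.get_state();print(s['time_s'],s['tcp_pos'],s['contact_force'])
for c in(c,t):
    X=cloud(c);m=(abs(X[...,0]-.58)<.03)&(abs(X[...,1]+.2425)<.03)
    T=X[m&(X[...,2]>.19)&(X[...,2]<.22)];B=X[m&(X[...,2]>.115)&(X[...,2]<.165)]
    for q in(T,B): 
        if len(q): print(len(q),q.min(0),q.max(0))
i=cv2.imread('pics/side10.png');cv2.imwrite('pics/z10.png',cv2.resize(i[90:300,190:370],None,fx=3,fy=3-.3,interpolation=2))
E
```

```text
19.825 [ 0.49953113 -0.04398417  0.28226742] [-0.58695009 -0.7192633  -0.13987877]
73 [ 0.56809336 -0.25367088  0.1904052 ] [ 0.59351945 -0.22634487  0.20135131]
274 [ 0.56203835 -0.24695796  0.11509584] [ 0.60119987 -0.21755125  0.16480472]
```

View pics/z10.png

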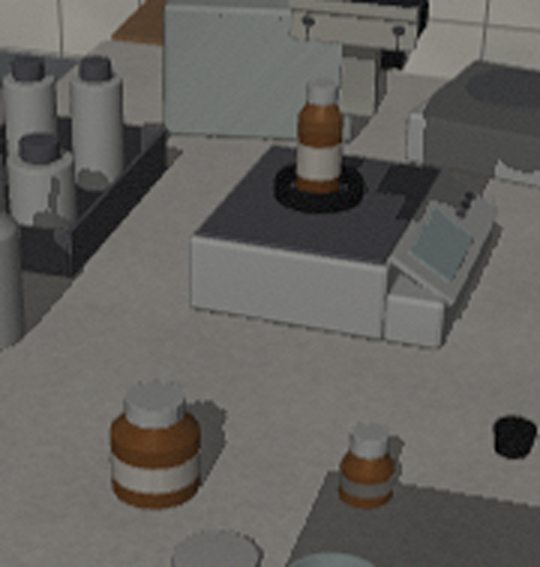

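View pics/top10.png

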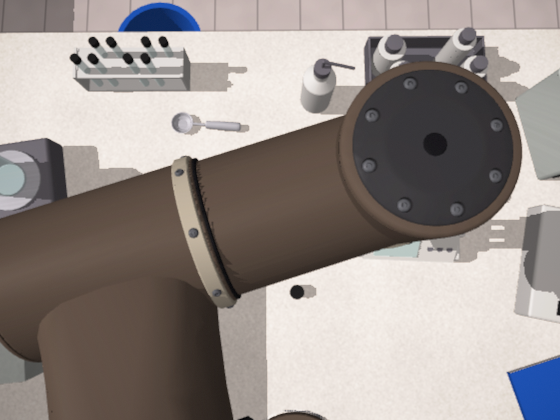

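The bottle stands upright in the collar (crop (320,140)). Its cap top is at z ≈ 0.200, which matches the seat sunk 2 mm, and the cap and body centres agree to within 1 mm in x. The wide and short bottles are where they were. The arm blocks the top view of the well, but the side view is enough.

```bash
python3 -c "
from h import *
close_job()"
```

```text
the job is handed in; nothing more can be done
```

The tall bottle is standing upright on the seat of the sample well, released, and the job is handed in at about 19.8 s. I gripped it at 25 N and lowered it onto the seat in steps of 1 mm or less until the seat carried its weight. Then I opened the jaws and backed the arm straight up and away.

**Last checks, from the side camera:**
- **Height:** the cap top is at z ≈ 0.200 m, as expected with the seat sunk 2 mm.
- **Upright and centred:** cap and body centres agree to about 1 mm in x, and the bottle sits centred in the collar.
- **Other bottles:** the wide and short bottles are still standing in their places, judged by eye.

**Less certain:**
- **Touchdown force:** the readings were noisy, by about ±0.7 N. I took contact from the height and from the average force rising from about −1 N to about +0.6 N. By the height, the seat was pressed roughly 3–4 mm (about 2 N) just before release.
- **Top camera:** the arm blocked its final view of the well and both other bottles, so it could not confirm any of this.

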